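# Centre a sample dish on the viewing stage and cover it

### The arm

A 6-joint arm with a two-finger parallel gripper is mounted at the origin on a cart in front of the work surface, level with it; the furniture and walls round the work are solid. World frame = base frame: x ahead of the robot, y to its left, z up, the work surface at z = 0. Lengths are in mm, angles in rad, forces in N, time in s.
With the tool pointing down it reaches from about 325 to 875 mm from the base axis. Payload 4.4 kg.
Tool frame: the origin (TCP) lies on the centre line of the jaws, within the pads' length; the fingertips stand 14 mm ahead of it and the grasp point (between the pads) lies 5 mm behind it; z points along the fingers, y is the line along which they close (so a half turn about z gives the same grasp; the last joint's range is limited). The gripper opens to 85 mm and grips with 20 to 120 N. Pads are 22 mm wide; open, the fingers measure 114 mm over their backs; the gripper's body (76 mm by 85 mm) begins 54 mm behind the grasp point. The pads swing forward as they close: fully open they stand 13 mm farther back than shut.
Start: joints at [-1.296, 0.207, 1.542, -0, 1.393, -0.15], TCP at [236.968, -523.902, 245.282] pointing down, gripper open.
Joint ranges: [-2.73, 2.73], [-0.86, 2.22], [0.23, 2.46], [-1.11, 4.25], [0.08, 2.63], [-2.82, 2.82]. Speed limits (rad/s): [2.79, 2.79, 3.14, 3.14, 3.14, 3.14].

### API

Orientations are given as a rotation vector (axis times angle).
In Python, from plant import bot gives the robot as it stands.
- The arm moves only by the tool drive_tool, never from a script. Its argument "deltas" is a list of rows, each a list of 7 numbers: the shift along the tool's x, y, z normalised to -1 to 1, where 1 is 300 mm, then the turn, a rotation vector about the tool's x, y, z normalised to -1 to 1, where 1 is pi rad, then the opening, from 0 (shut) to 1 (fully open). In form: [[x, y, z, ax, ay, az, claw], ...]. A call has 1 to 12 rows; each row is the pose to reach, as a shift and turn from the pose commanded when the call began, along the tool's axes at that moment, turning the shorter way round; what a row does not reach only later rows make up. A row lasts 1/12 s, in which the tool goes at most 41.7 mm and 7.16 degrees, less where a joint would pass 70% of its speed; a pose out of reach is approached as far as the arm can. A call with a number of a shift or a turn outside -1 to 1 is refused whole. A call with a gripper value outside its range is refused whole. The fingers move at their own pace and stop on an object; "grip_force" is the grip in N (left out, the last holds). Time passes only in rows, so rows that repeat a pose let the fingers close. It gives the time, the measured TCP pose, the force, the opening and the grip force at its end, in the units of the state.
- bot.read_state(): the state, without advancing time (a new reading comes with each control period).
- bot.snapshot(name): name is "side" or "top"; returns a dict with "frame" (384x512x3 uint8, red, green, blue), "fx", "fy", "cx", "cy" (pixels), "xyz" and "attitude" of the camera in the world. Camera axes: x right, y up, looking along -z (the intrinsics and any distortion apply to the point x, -y, -z); pixel columns grow to the right and rows downward; lengths in mm; the calibration is good to about 2 mm. A picture is of the moment at which its call begins. There is no depth.
- bot.job_done(): hands the job in; it is judged then, once.
Trained networks look in a picture, given as the dict that the camera call returned (one of the last four; its "shot" number tells which), for a name from the list of things; names that differ only in an ending like _2 or _b are one class to them, and where a whole thing is asked for, a point or a joint stands for the part that bears it (a point fixed in the world has none). Each returns a list of dicts, best first, with "p" (0 to 1); they miss things now and then, are a little off and sometimes report something else, mostly with a low value. They report only what shows in the picture. A call takes as long as a camera call.
- bot.spot_in(thing, picture): "point" ([x, y, z] in mm, in world coordinates, good to about 4 mm: the middle of the surface that is visible of it).
The state is a dict: "t": time; "q": joint angles; "dq": joint speeds; "joint_efforts": joint torques, N m; "tcp_pos": TCP position; "ee_rot": TCP orientation; "contact_force": force on the tool from outside, world axes, zero at the start; "wrist_torque": the same for the moment, N m; "grip_width": finger opening in mm; "grasp_force": force on a finger pad.
Only numpy, scipy, OpenCV 4.12 (cv2) and the standard library are available. Lean on these libraries where they do the work, as an engineer would, in place of code of your own. Each camera call takes 0.05 s, during which the arm holds its last target. There are 200 camera calls.

### The job

Set the open oblong sample dish down squarely in the middle of the viewing stage's white pane, midway between the two stop bars with its short ends facing them, and let go; then put on the cover that fits it so that it sits seated and level on the rim. Keep the dish level, set both pieces down without dropping them, and leave the other, smaller cover and the two bottles where they are.

Things in the scene. Friction and masses are not known exactly. Their poses are not given: they have to be found in the camera images.
- stage_centre (a point): Centre of the stage's top face, 16 mm above the worktop: the point over which the dish must be centred, the middle of the white pane and of the gap between the stops. Axes: x along the stop bars, y from one stop to the other, z up. Beware: wall cabinets hang over the back of the worktop, from about x = 0.62 m on and 0.54 m up; draw the arm in before swinging it sideways.
- stage: Viewing stage, fixed: a low grey metal plate 130 mm (x) by 180 mm (y), top 16 mm above its origin (centre of underside, on the worktop). Flush in its middle a white pane 80 mm (x) by 104 mm (y), a short dark centre mark at each 104 mm side. Four flat screw heads 2 mm high near the corners, at x +-53, y +-78 mm.
- stop_a (a point): Middle of the top of one stop, a fixed dark bar on the stage, 70 mm long (stage x), 12 mm wide, 10 mm high above the plate, along one short side of the pane at stage y = +58 mm (inner face at +52 mm).
- stop_b (a point): Middle of the top of the other stop, an identical bar at stage y = -58 mm (inner face at -52 mm).
- dish: Open oblong steel dish with a white set layer inside, loose: 56 mm wide (its x) by 84 mm long (its y) by 30 mm high, walls 3 mm, opening 50 x 78 mm, layer's top 10 mm above the underside; about 0.16 kg. Origin: centre of the underside; z up. Starts flat on the worktop. Grip it across the 56 mm width. A half turn about z makes no difference.
- cover: Fitting cover, loose: steel plate 64 (x) x 92 (y) x 4 mm; under it a step 44 x 72 mm, 6 mm deep (lowest 2.5 mm: 40 x 68) that enters the dish with 3 mm to spare all round. Origin: centre of the step's underside, z up; it starts standing on this on the worktop. Seated: origin 24 mm above the dish's. About 0.09 kg. A half turn about z makes no difference.
- cover_handle (a point): Middle of the top of the fitting cover's handle, 32 mm above the cover's origin: a black upright bar 14 mm thick (x) and 40 mm long (y), 22 mm high above the cover's plate. Pinch it across its thickness.
- small_cover: A smaller cover of the same kind, of another dish; leave it alone. Plate 44 (x) x 62 (y) x 4 mm, top 10 mm above the origin (centre of its step's underside); handle 14 mm thick, 28 mm long, top at 32 mm. It would fall into the dish.
- bottle_red: Small capped laboratory bottle with pale red contents, 57 mm wide, 104 mm high, standing to the right; leave it alone. Origin: centre of its underside.
- bottle_green: Small capped laboratory bottle with pale green contents, 56 mm wide, 104 mm high, standing to the right; leave it alone. Origin: centre of its underside.

How it is judged (in metres and radians):
On the way:
1. the dish stands centred and square between the stops, released, still uncovered (x of dish in the frame of stage_centre between -0.005 and 0.005 m and y of dish in the frame of stage_centre between -0.005 and 0.005 m and z of dish in the frame of stage_centre between -0.002 and 0.002 m and angle between the y axis of dish and the y axis of stage_centre, either way round below 0.1 rad and angle between dish's own z axis and vertical below 0.035 rad and contact force between the fingers and dish below 0.05 N and linear speed of dish below 0.02 m/s and distance between cover and dish above 0.08 m), for 0.2 s.
At the end, for the whole second after the job is handed in: The dish stands flat on the stage, its middle within 5 mm of the pane's middle along and across the stops, its long side within 0.1 rad of the stop-to-stop direction; the fitting cover sits fully down on its rim (within about 2 mm), level within 2 degrees; both at rest and released (x of dish in the frame of stage_centre between -0.005 and 0.005 m and y of dish in the frame of stage_centre between -0.005 and 0.005 m and z of dish in the frame of stage_centre between -0.002 and 0.002 m and angle between the y axis of dish and the y axis of stage_centre, either way round below 0.1 rad and angle between each of dish, cover's own z axis and vertical below 0.035 rad and x of cover in the frame of dish between -0.005 and 0.005 m and y of cover in the frame of dish between -0.005 and 0.005 m and z of cover in the frame of dish between 0.022 and 0.0258 m and angle between the y axis of cover and the y axis of dish, either way round below 0.13 rad and linear speed of each of dish, cover below 0.02 m/s and angular speed of each of dish, cover below 0.1 rad/s and contact force between the fingers and dish below 0.05 N and contact force between the fingers and cover below 0.05 N); the robot touches nothing.
It fails at once if the dish is tipped by more than 20 degrees (angle between dish's own z axis and vertical above 0.35 rad).
It fails at once if the dish is dropped (moves faster than 0.6 m/s out of the fingers) (contact force between the fingers and dish below 0.05 N and linear speed of dish above 0.6 m/s).
It fails at once if the cover is dropped (moves faster than 0.6 m/s out of the fingers) (contact force between the fingers and cover below 0.05 N and linear speed of cover above 0.6 m/s).
It fails at once if the smaller cover is moved by more than 30 mm (distance of small_cover from where it was at the start of the episode above 0.03 m).
It fails at once if a bottle is moved by more than 30 mm (distance of any of bottle_red, bottle_green from where it was at the start of the episode above 0.03 m).
It also fails if it takes over 64 s, if anything falls off the work surface, if the arm or the gripper's body presses on something with over 40 N, if the wrist force passes 120 N, or if a joint passes its speed limit or range.

## Working session

There is one attempt and no reset: what is moved stays moved. The work goes in short steps, Python scripts to look and compute and a tool call to move; the robot and the scene stay as the last step left them, time stands still between calls to the robot, and variables do not carry over. Pictures are saved under pics/ and viewed, at most 10 in all, crops included, and the job is handed in when it is done.

Besides the shell and the picture viewer there is one more tool, called as name([rows], argument=value, ...), one row to a line, values as JSON. drive_tool: Moves the arm, as the interface text tells. Scaled input: -1 to 1 covers 300 mm each way for a shift and pi rad each way for a turn. Its arguments: {"type":"object","properties":{"deltas":{"type":"array","items":{"type":"array","items":{"type":"number","minimum":-1,"maximum":1}}},"grip_force":{"type":"number"}},"required":["deltas"]}

```bash
mkdir -p pics; ls; cat > h.py <<'E'
import numpy as np, cv2
from scipy.spatial.transform import Rotation as R
from plant import bot
def save(p,n): cv2.imwrite('pics/'+n,p['frame'][:,:,::-1])
def ray(p,uv):
    k=np.array(p.get('dist',[0,0,0,0,0]),float)
    K=np.array([[p['fx'],0,p['cx']],[0,p['fy'],p['cy']],[0,0,1]])
    d=cv2.undistortPoints(np.array([[uv]],float),K,k)[0,0]
    A=np.array(p['attitude'],float); M=R.from_rotvec(A).as_matrix() if A.shape==(3,) else A
    return np.array(p['xyz'],float), M@np.array([d[0],-d[1],-1.])
def onz(p,uv,z):
    o,d=ray(p,uv); return (o+d*(z-o[2])/d[2])
E
python3 - <<'E'
from h import *
s=bot.read_state(); print({k:np.round(v,3).tolist() for k,v in s.items()})
for n in('side','top'):
    p=bot.snapshot(n); save(p,n+'0.png'); print({k:v for k,v in p.items() if k!='frame'})
    for t in ['stage','stage_centre','stop_a','dish','cover','cover_handle','small_cover','bottle_red','bottle_green']:
        print(n,t,[(np.round(r['point']).tolist(),round(r['p'],2)) for r in bot.spot_in(t,p)[:3]])
E
```

```text
pics
{'t': 0.0, 'q': [-1.297, 0.207, 1.543, 0.0, 1.393, -0.15], 'dq': [-0.001, -0.0, -0.001, -0.001, 0.001, 0.001], 'joint_efforts': [-0.0, -38.303, -29.16, -0.0, 0.01, -0.0], 'tcp_pos': [236.764, -523.207, 244.131], 'ee_rot': [-3.069, -0.662, 0.0], 'contact_force': [-0.131, 0.24, -0.863], 'wrist_torque': [0.052, 0.02, 0.004], 'grasp_force': 0.0, 'grip_width': 85.439}
{'fx': 396.6535528205587, 'fy': 396.6535528205587, 'cx': 253.5642452429366, 'cy': 188.82924760572803, 'xyz': array([194.74153498, 996.38438929, 807.32036227]), 'attitude': array([ 0.18416184, -1.32641057, -2.56755203]), 'shot': 1}
side stage [([448.0, -33.0, 19.0], 0.57)]
side stage_centre []
side stop_a [([452.0, -35.0, 16.0], 0.71)]
side dish [([424.0, -272.0, 18.0], 0.68)]
side cover [([470.0, 398.0, 10.0], 0.64)]
side cover_handle [([471.0, 398.0, 13.0], 0.76)]
side small_cover [([437.0, 234.0, 12.0], 0.51)]
side bottle_red [([470.0, 401.0, 10.0], 0.71), ([434.0, -402.0, 65.0], 0.61)]
side bottle_green [([543.0, -413.0, 60.0], 0.91)]
{'fx': 486.14504011213404, 'fy': 486.14504011213404, 'cx': 248.90901280672261, 'cy': 185.13353925718943, 'xyz': array([ 191.84824972,  -19.85000535, 1674.36150978]), 'attitude': array([ 0.13303328, -0.12720014, -1.55743278]), 'shot': 2}
top stage []
top stage_centre [([446.0, -46.0, 17.0], 0.86)]
top stop_a []
top dish [([420.0, -271.0, 9.0], 0.98)]
top cover [([470.0, 392.0, 12.0], 0.57)]
top cover_handle [([471.0, 391.0, 9.0], 0.65), ([421.0, -271.0, 12.0], 0.16)]
top small_cover [([436.0, 225.0, 11.0], 0.57)]
top bottle_red [([427.0, -411.0, 104.0], 0.58)]
top bottle_green [([535.0, -420.0, 102.0], 0.91)]
```

```bash
python3 - <<'E'
import cv2
for n in('side','top'):
    a=cv2.imread(f'pics/{n}0.png'); cv2.imwrite(f'pics/{n}0b.png',cv2.resize(a,(800,600),interpolation=cv2.INTER_CUBIC))
E
```

```text
(no output)
```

View pics/side0b.png

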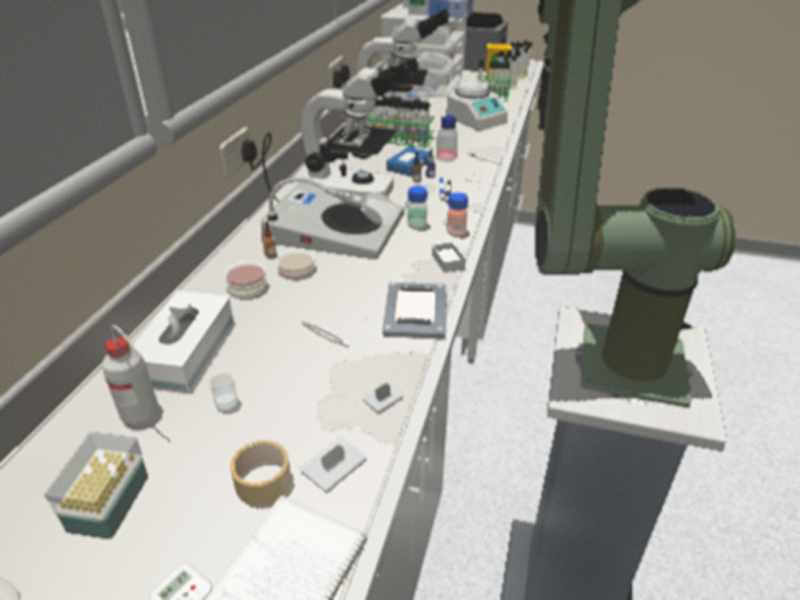

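View pics/top0b.png

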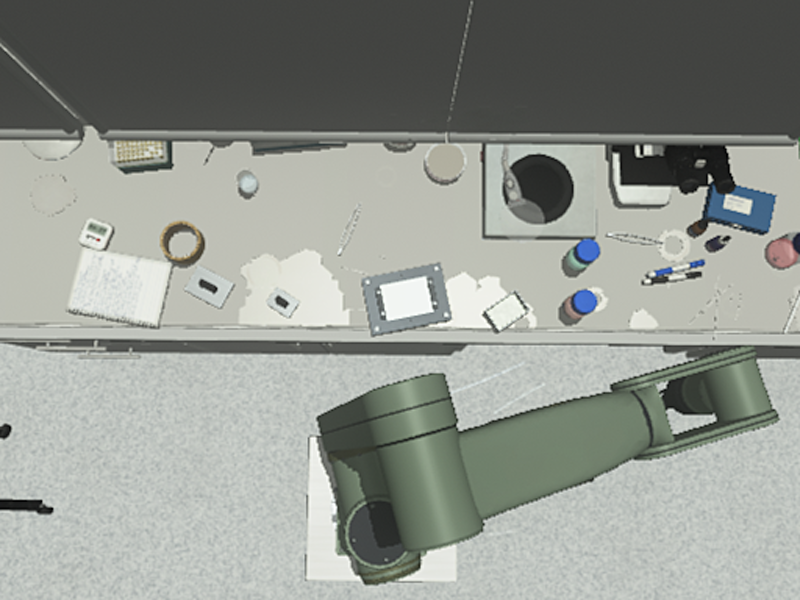

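```bash
cat > seg.py <<'E'
from h import *
def tile(p,c,w=44,h=50,s=6):
    x,y=int(c[0]-w//2),int(c[1]-h//2)
    return cv2.resize(p['frame'][y:y+h,x:x+w,::-1],None,fx=s,fy=s,interpolation=cv2.INTER_CUBIC)
def avg(n,k=6):
    ps=[bot.snapshot(n) for _ in range(k)]; p=ps[-1]; p=dict(p); p['frame']=np.mean([q['frame'] for q in ps],0).round().astype(np.uint8); return p
E
python3 - <<'E'
from seg import *
C={'top':[(260,191),(324,199),(134,184)],'side':[(266,197),(287,165),(213,296)]}
rows=[]
for n in C:
    p=avg(n); np.save(n+'.npy',p,allow_pickle=True)
    rows.append(np.hstack([tile(p,c) for c in C[n]]))
cv2.imwrite('pics/m1.png',np.vstack(rows))
E
```

```text
(no output)
```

View pics/m1.png

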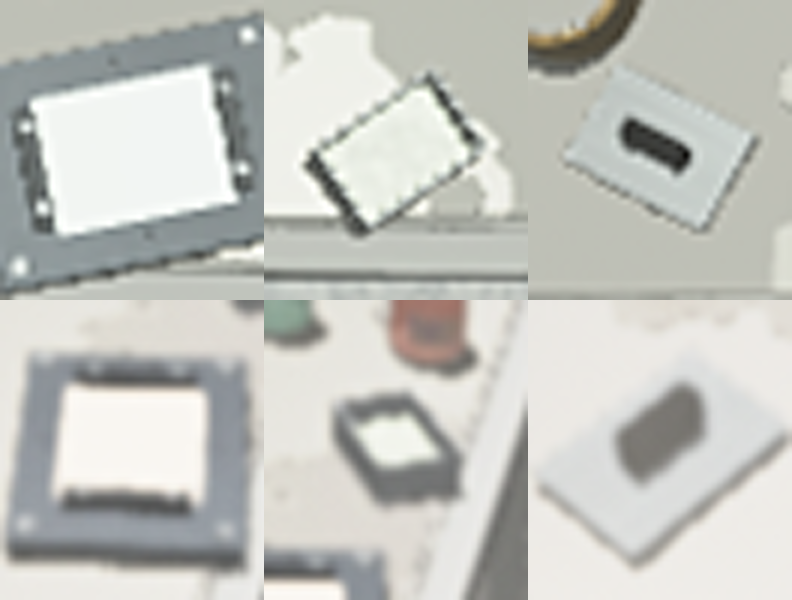

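```bash
cat > fit.py <<'E'
from seg import *
from scipy.optimize import minimize
def proj(p,X):
    A=np.array(p['attitude'],float); M=R.from_rotvec(A).as_matrix()
    c=(np.asarray(X)-p['xyz'])@M
    return np.c_[p['cx']+p['fx']*c[:,0]/-c[:,2], p['cy']+p['fy']*c[:,1]/c[:,2]]
def poly(v,hx,hy,n=40):
    x,y,yaw,z=v; t=np.linspace(-.92,.92,n)
    e=np.r_[np.c_[t*hx,0*t+hy],np.c_[t*hx,0*t-hy],np.c_[0*t+hx,t*hy],np.c_[0*t-hx,t*hy]]
    c,s=np.cos(yaw),np.sin(yaw)
    return np.c_[x+c*e[:,0]-s*e[:,1],y+s*e[:,0]+c*e[:,1],np.full(len(e),z)]
def grad(p,sig=.8):
    f=cv2.GaussianBlur(p['frame'].astype(np.float32),(0,0),sig)
    g=np.sqrt(sum(cv2.Sobel(f[:,:,k],cv2.CV_32F,1,0)**2+cv2.Sobel(f[:,:,k],cv2.CV_32F,0,1)**2 for k in range(3)))
    return np.minimum(g,120)
def fit(ps,v0,hx,hy,free):
    gs=[grad(p) for p in ps]; S=np.array([1,1,.02,1.])
    def cost(d):
        v=np.array(v0,float); v[free]+=d*S[free]
        return -sum(cv2.remap(g,*proj(p,poly(v,hx,hy)).astype(np.float32).T[:,:,None],cv2.INTER_LINEAR).mean() for p,g in zip(ps,gs))
    best=None
    for k in range(12):
        rng=np.random.default_rng(k); d0=rng.normal(0,3,len(free))*(k>0)
        r=minimize(cost,d0,method='Nelder-Mead',options=dict(initial_simplex=d0+np.r_[np.zeros((1,len(free))),4*np.eye(len(free))]))
        if best is None or r.fun<best.fun: best=r
    v=np.array(v0,float); v[free]+=best.x*S[free]; return v,-best.fun
def init(p,c,cor,z,w=44,h=50):
    W=np.array([onz(p,(c[0]-w//2+(a+.5)/6-.5,c[1]-h//2+(b+.5)/6-.5),z) for a,b in cor])
    d=(W[0]-W[1])+(W[3]-W[2])   # +y-ish long direction
    return [*W[:,:2].mean(0),np.arctan2(-d[0],d[1]),z]
E
python3 - <<'E'
from fit import *
T=np.load('top.npy',allow_pickle=True).item(); S=np.load('side.npy',allow_pickle=True).item()
J={'pane':((260,191),[(30,100),(210,67),(238,205),(60,236)],16,40,52),
'dish':((324,199),[(42,160),(168,75),(220,150),(96,235)],30,28,42),
'cover':((134,184),[(89,65),(229,140),(177,230),(35,155)],10,32,46)}
for k,(c,cor,z,hx,hy) in J.items():
    v=init(T,c,cor,z); print(k,'init',np.round(v,2))
    for nm,ps,fr in(('top',[T],[0,1,2]),('side',[S],[0,1,2]),('both',[T,S],[0,1,2]),('bothz',[T,S],[0,1,2,3])):
        w,s=fit(ps,v,hx,hy,fr); print('  ',nm,np.round(w,3),round(s,1))
E
```

```text
pane init [ 4.498e+02 -5.080e+01  1.900e-01  1.600e+01]
   top [ 4.4980e+02 -5.0798e+01  1.8800e-01  1.6000e+01] 120.0
   side [ 4.4980e+02 -5.0798e+01  2.6800e-01  1.6000e+01] 120.0
   both [ 4.50522e+02 -5.11870e+01  2.11000e-01  1.60000e+01] 240.0
   bothz [ 4.4980e+02 -5.0798e+01  1.8800e-01  2.0000e+01] 240.0
dish init [ 420.23 -267.35    0.6    30.  ]
   top [ 421.077 -261.001    0.627   30.   ] 119.1
   side [ 422.401 -262.462    0.724   30.   ] 119.5
   both [ 421.124 -261.17     0.643   30.   ] 238.1
   bothz [ 421.118 -261.357    0.647   29.3  ] 238.1
cover init [473.88 388.42  -0.48  10.  ]
   top [475.671 389.672  -0.479  10.   ] 88.7
   side [467.024 396.898  -0.488  10.   ] 96.2
   both [475.206 391.284  -0.485  10.   ] 168.6
   bothz [ 4.73564e+02  3.92386e+02 -4.31000e-01  1.85400e+00] 179.4
```

```bash
sed -i 's/return np.minimum(g,120)/return np.sqrt(g)/' fit.py
python3 - <<'E'
from fit import *
T=np.load('top.npy',allow_pickle=True).item(); S=np.load('side.npy',allow_pickle=True).item()
J={'pane':((260,191),[(30,100),(210,67),(238,205),(60,236)],16,40,52),
'dish':((324,199),[(42,160),(168,75),(220,150),(96,235)],30,28,42),
'cover':((134,184),[(89,65),(229,140),(177,230),(35,155)],10,32,46)}
ims=[]
C={'top':[(260,191),(324,199),(134,184)],'side':[(266,197),(287,165),(213,296)]}
til=[]
for i,(k,(c,cor,z,hx,hy)) in enumerate(J.items()):
    v=init(T,c,cor,z); print(k,'init',np.round(v,2))
    for nm,ps,fr in(('top',[T],[0,1,2]),('side',[S],[0,1,2]),('both',[T,S],[0,1,2]),('bothz',[T,S],[0,1,2,3])):
        w,s=fit(ps,v,hx,hy,fr); print('  ',nm,np.round(w,3),round(s,1))
        if nm=='both': wb=w
    for p,n in((T,'top'),(S,'side')):
        cc=C[n][i]; t=tile(p,cc)
        uv=proj(p,poly(wb,hx,hy))
        for u in uv: cv2.circle(t,tuple(int(round(q)) for q in ((u-(cc[0]-22,cc[1]-25)+.5)*6-.5)),0,(0,0,255),-1)
        til.append(t)
cv2.imwrite('pics/m2.png',np.vstack([np.hstack(til[0::2]),np.hstack(til[1::2])]))
E
```

```text
pane init [ 4.498e+02 -5.080e+01  1.900e-01  1.600e+01]
   top [ 4.50799e+02 -4.98640e+01  2.06000e-01  1.60000e+01] 23.5
   side [ 4.51223e+02 -5.43950e+01  2.20000e-01  1.60000e+01] 21.7
   both [ 4.50805e+02 -5.09370e+01  2.06000e-01  1.60000e+01] 44.0
   bothz [ 4.50099e+02 -4.97970e+01  2.10000e-01  1.95150e+01] 45.2
dish init [ 420.23 -267.35    0.6    30.  ]
   top [ 420.737 -260.847    0.616   30.   ] 20.0
   side [ 424.002 -265.111    0.631   30.   ] 19.9
   both [ 420.993 -261.405    0.615   30.   ] 39.2
   bothz [ 420.916 -260.607    0.608   32.038] 39.5
cover init [473.88 388.42  -0.48  10.  ]
   top [ 4.76654e+02  3.89993e+02 -4.69000e-01  1.00000e+01] 10.6
   side [468.225 396.637  -0.476  10.   ] 12.9
   both [469.625 394.838  -0.48   10.   ] 20.8
   bothz [ 4.71424e+02  3.93003e+02 -4.70000e-01  4.29100e+00] 22.4
```

View pics/m2.png

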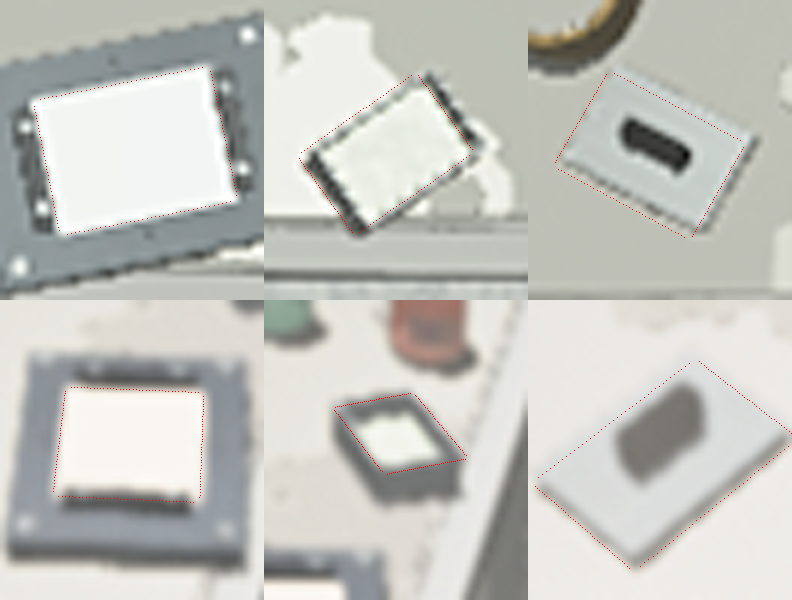

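```bash
cat > plan.py <<'E'
import sys,json,numpy as np
# usage: plan.py x y z psi x y z psi ... ; pose=[x,y,z,psi of tool y]; after: 'set' shift values
def cmd(): return json.load(open('cmd.json'))
def to(c,t):
    a=c[3]; d=np.array(t[:3])-c[:3]
    return np.array([d@[-np.sin(a),np.cos(a),0], d@[np.cos(a),np.sin(a),0], -d[2]])/300, -(t[3]-a)/np.pi
def apply(c,r):   # r=[x,y,z,az] normalised
    a=c[3]; x,y,z=np.array(r[:3])*300
    return [c[0]-np.sin(a)*x+np.cos(a)*y, c[1]+np.cos(a)*x+np.sin(a)*y, c[2]-z, a-r[3]*np.pi]
E
python3 - <<'E'
import json
from plan import *
from h import bot
import numpy as np
print([np.round(bot.read_state()['tcp_pos'],2) for _ in range(2)])
c=[236.968,-523.902,245.282,2*np.arctan2(-.662,-3.069)-np.pi/2+2*np.pi]
c[3]=(c[3]+np.pi)%(2*np.pi)-np.pi; json.dump(c,open('cmd.json','w')); print(c)
for t in ([421.5,-264.5,245,.618],[421.5,-264.5,120,.618]): print(np.round(to(c,t),4))
E
```

```text
[array([ 236.95, -523.9 ,  245.3 ]), array([ 236.95, -523.9 ,  245.3 ])]
[236.968, -523.902, 245.282, np.float64(-1.145895655964412)]Traceback (most recent call last):
  File "<stdin>", line 8, in <module>
    return _wrapfunc(a, 'round', decimals=decimals, out=out)
    return _wrapit(obj, method, *args, **kwds)
    conv = _array_converter(obj)
ValueError: setting an array element with a sequence. The requested array has an inhomogeneous shape after 1 dimensions. The detected shape was (2,) + inhomogeneous part.
```

```bash
sed -i 's#/300, -(t\[3\]-a)/np.pi#/300#; s#return np.array(\[d@#return np.append(np.array([d@#; s#-d\[2\]\])/300#-d[2]])/300, -(t[3]-a)/np.pi)#' plan.py
python3 - <<'E'
from plan import *
c=cmd()
for t in ([421.5,-264.5,245,.618],[421.5,-264.5,120,.618]): print(np.round(to(c,t),3))
E
```

```text
[ 0.917 -0.534  0.001 -0.561]
[ 0.917 -0.534  0.418 -0.561]
```

drive_tool([
  [0.917, -0.534, 0.001, 0, 0, -0.561, 1],
  [0.917, -0.534, 0.001, 0, 0, -0.561, 1],
  [0.917, -0.534, 0.001, 0, 0, -0.561, 1],
  [0.917, -0.534, 0.001, 0, 0, -0.561, 1],
  [0.917, -0.534, 0.001, 0, 0, -0.561, 1],
  [0.917, -0.534, 0.001, 0, 0, -0.561, 1],
  [0.917, -0.534, 0.001, 0, 0, -0.561, 1],
  [0.917, -0.534, 0.001, 0, 0, -0.561, 1],
  [0.917, -0.534, 0.001, 0, 0, -0.561, 1],
  [0.917, -0.534, 0.001, 0, 0, -0.561, 1],
  [0.917, -0.534, 0.001, 0, 0, -0.561, 1],
  [0.917, -0.534, 0.001, 0, 0, -0.561, 1],
])

```text
t: 2.6
tcp_pos: [421.9, -264.1, 245.1]
ee_rot: [1.786, 2.584, -0.0]
contact_force: [0.1, 0.5, 0.2]
grip_width: 85.6
grasp_force: 0.0
```

```bash
cat >> plan.py <<'E'
def now():
    from plant import bot
    s=bot.read_state(); r=s['ee_rot']; return [*np.array(s['tcp_pos'],float), (2*np.arctan2(r[1],r[0])-np.pi/2+np.pi/2)%np.pi-np.pi/2], s
if __name__=='__main__':
    c,s=now(); a=2*np.arctan2(s['ee_rot'][1],s['ee_rot'][0])-np.pi/2; a=(a+np.pi)%(2*np.pi)-np.pi; c[3]=a
    print('now',np.round(c,3),s['t'])
    for t in json.loads(sys.argv[1]):
        t[3]=a+((t[3]-a+np.pi/2)%np.pi-np.pi/2); print(t,np.round(to(c,t),4))
E
python3 plan.py '[[421.5,-264.5,80,0.618],[421.5,-264.5,20,0.618]]'
```

```text
now [ 4.21868e+02 -2.64140e+02  2.45113e+02  3.61000e-01] 2.6
[421.5, -264.5, 80, np.float64(0.6179999999999999)] [-0.0007 -0.0016  0.5504 -0.0817]
[421.5, -264.5, 20, np.float64(0.6179999999999999)] [-7.000e-04 -1.600e-03  7.504e-01 -8.170e-02]
```

drive_tool([
  [0, -0.002, 0.1, 0, 0, -0.04, 1],
  [0, -0.002, 0.2, 0, 0, -0.082, 1],
  [-0.001, -0.002, 0.3, 0, 0, -0.082, 1],
  [-0.001, -0.002, 0.4, 0, 0, -0.082, 1],
  [-0.001, -0.002, 0.5, 0, 0, -0.082, 1],
  [-0.001, -0.002, 0.55, 0, 0, -0.082, 1],
  [-0.001, -0.002, 0.55, 0, 0, -0.082, 1],
  [-0.001, -0.002, 0.55, 0, 0, -0.082, 1],
])

```text
t: 3.27
tcp_pos: [420.7, -264.6, 79.4]
ee_rot: [-1.449, -2.785, -0.001]
contact_force: [-0.2, 0.4, -0.1]
grip_width: 85.5
grasp_force: 0.0
```

```bash
python3 plan.py '[[421.5,-264.5,20,0.618]]'; python3 - <<'E'
from fit import *
T=bot.snapshot('top');S=bot.snapshot('side')
a=cv2.resize(T['frame'][160:230,290:360,::-1],(400,400),interpolation=cv2.INTER_CUBIC)
b=cv2.resize(S['frame'][110:210,240:340,::-1],(400,400),interpolation=cv2.INTER_CUBIC)
cv2.imwrite('pics/d1.png',np.hstack([a,b]))
E
```

```text
now [ 420.687 -264.627   79.388    0.612] 3.2667
[421.5, -264.5, 20, np.float64(0.6179999999999999)] [-0.0012  0.0025  0.198  -0.002 ]
```

View pics/d1.png

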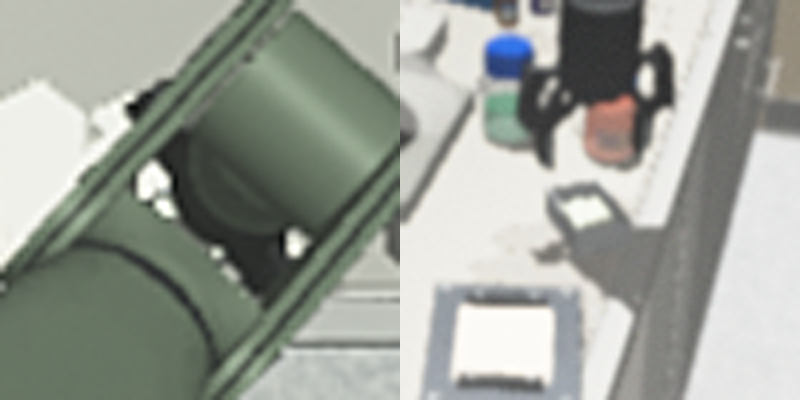

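The picture shows the open gripper (fingers at about (545,160) and (655,110) in the right tile) hovering above and in line with the dish at (590,215). Going down.

drive_tool([
  [-0.001, 0.003, 0.04, 0, 0, -0.002, 1],
  [-0.001, 0.003, 0.08, 0, 0, -0.002, 1],
  [-0.001, 0.003, 0.12, 0, 0, -0.002, 1],
  [-0.001, 0.003, 0.16, 0, 0, -0.002, 1],
  [-0.001, 0.003, 0.19, 0, 0, -0.002, 1],
  [-0.001, 0.003, 0.198, 0, 0, -0.002, 1],
  [-0.001, 0.003, 0.198, 0, 0, -0.002, 1],
])

```text
t: 3.95
tcp_pos: [422.3, -265.0, 21.0]
ee_rot: [1.44, 2.791, -0.0]
contact_force: [-0.2, 0.1, -0.8]
grip_width: 85.6
grasp_force: 0.0
```

drive_tool([
  [0, 0, 0, 0, 0, 0, 0.8],
  [0, 0, 0, 0, 0, 0, 0.7],
  [0, 0, 0, 0, 0, 0, 0.6],
  [0, 0, 0, 0, 0, 0, 0.5],
  [0, 0, 0, 0, 0, 0, 0.5],
  [0, 0, 0, 0, 0, 0, 0.5],
  [0, 0, 0, 0, 0, 0, 0.5],
], grip_force=40)

```text
t: 4.53
tcp_pos: [422.9, -265.6, 21.8]
ee_rot: [1.44, 2.79, -0.001]
contact_force: [-0.7, 0.6, 5.1]
grip_width: 55.3
grasp_force: 43.7
```

```bash
python3 plan.py '[[421.5,-264.5,90,0.618],[430,-150,90,0.4],[450.8,-50,90,0.206]]'
```

```text
now [ 422.941 -265.575   21.836    0.618] 4.5333
[421.5, -264.5, 90, np.float64(0.6179999999999999)] [ 0.0057 -0.0018 -0.2272 -0.    ]
[430, -150, 90, np.float64(0.3999999999999999)] [ 0.3004  0.2424 -0.2272  0.0694]
[450.8, -50, 90, np.float64(0.20599999999999996)] [ 0.5319  0.492  -0.2272  0.1311]
```

```bash
python3 - <<'E'
from plan import *
c=cmd(); c=apply(c,[.917,-.534,.001,0]); c[3]=.361
c=apply(c,[-.001,-.002,.55,-.082]); c=apply(c,[-.001,.003,.198,-.002]); print(np.round(c,2))
json.dump(c,open('cmd.json','w'))
for t in ([421.5,-264.5,90,.618],[450.8,-50,90,.206]): print(np.round(to(c,t),4))
E
```

```text
[ 422.02 -264.76   20.58    0.62]
[ 0.0017 -0.0009 -0.2314  0.0022]
[ 0.5245  0.4966 -0.2314  0.1333]
```

drive_tool([
  [0, 0, -0.02, 0, 0, 0, 0.5],
  [0, 0, -0.06, 0, 0, 0, 0.5],
  [0, 0, -0.11, 0, 0, 0, 0.5],
  [0, 0, -0.16, 0, 0, 0, 0.5],
  [0, 0, -0.2, 0, 0, 0, 0.5],
  [0, 0, -0.22, 0, 0, 0, 0.5],
  [0, 0, -0.23, 0, 0, 0, 0.5],
  [0, 0, -0.23, 0, 0, 0, 0.5],
])

```text
t: 5.2
tcp_pos: [422.1, -264.9, 90.0]
ee_rot: [1.44, 2.791, -0.0]
contact_force: [1.2, -0.2, -2.1]
grip_width: 55.1
grasp_force: 43.0
```

drive_tool([
  [0.02, 0.02, 0, 0, 0, 0.005, 0.5],
  [0.06, 0.06, 0, 0, 0, 0.015, 0.5],
  [0.12, 0.115, 0, 0, 0, 0.03, 0.5],
  [0.18, 0.17, 0, 0, 0, 0.045, 0.5],
  [0.24, 0.23, 0, 0, 0, 0.06, 0.5],
  [0.3, 0.285, 0, 0, 0, 0.075, 0.5],
  [0.36, 0.34, 0, 0, 0, 0.09, 0.5],
  [0.42, 0.4, 0, 0, 0, 0.105, 0.5],
  [0.475, 0.45, 0, 0, 0, 0.12, 0.5],
  [0.51, 0.485, 0, 0, 0, 0.13, 0.5],
  [0.525, 0.497, 0, 0, 0, 0.133, 0.5],
  [0.525, 0.497, 0, 0, 0, 0.133, 0.5],
])

```text
t: 6.2
tcp_pos: [451.4, -48.8, 88.6]
ee_rot: [-1.984, -2.433, 0.001]
contact_force: [-0.4, -1.0, -1.8]
grip_width: 55.5
grasp_force: 42.9
```

```bash
python3 - <<'E'
from plan import *
c=cmd(); c=apply(c,[0,0,-.23,0]); c=apply(c,[.525,.497,0,.133]); print(np.round(c,3))
json.dump(c,open('cmd.json','w'))
print(np.round(now()[0],3), np.round(to(c,[450.8,-50,42,.206]),4))
from fit import *
ps=[bot.snapshot('side'),bot.snapshot('top')]
a=cv2.resize(ps[0]['frame'][155:235,222:302,::-1],(400,400),interpolation=cv2.INTER_CUBIC)
b=cv2.resize(ps[1]['frame'][150:230,220:300,::-1],(400,400),interpolation=cv2.INTER_CUBIC)
cv2.imwrite('pics/d2.png',np.hstack([a,b]))
for p in ps: print([(np.round(r['point'],1),round(r['p'],2)) for r in bot.spot_in('dish',p)[:2]])
E
```

```text
[ 4.50803e+02 -4.97960e+01  8.95820e+01  2.07000e-01]
[ 4.51441e+02 -4.87670e+01  8.86410e+01  2.03000e-01] [-0.0007 -0.0002  0.1586  0.0003]
[(array([456.8, -56.6,  77.1]), 0.7)]
[(array([429.9, -30.8,  76.3]), 0.68)]
```

View pics/d2.png

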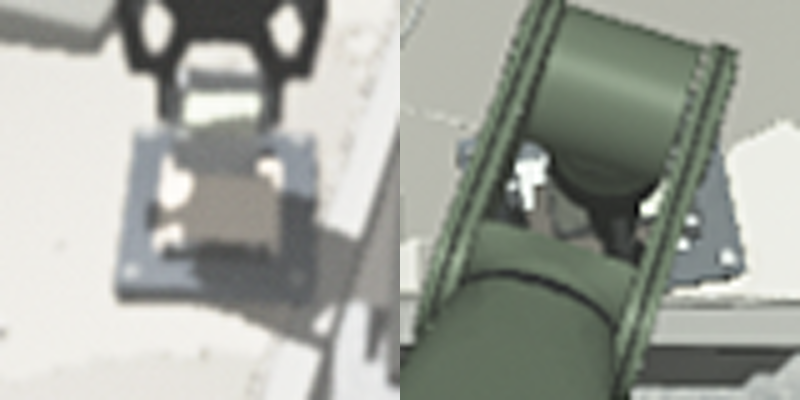

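Left tile shows the dish held level above the pane, at (225,95), square to the plate. Lowering it.

drive_tool([
  [0, 0, 0.03, 0, 0, 0, 0.5],
  [0, 0, 0.07, 0, 0, 0, 0.5],
  [0, 0, 0.11, 0, 0, 0, 0.5],
  [0, 0, 0.14, 0, 0, 0, 0.5],
  [0, 0, 0.16, 0, 0, 0, 0.5],
  [0, 0, 0.167, 0, 0, 0, 0.5],
  [0, 0, 0.172, 0, 0, 0, 0.5],
  [0, 0, 0.175, 0, 0, 0, 0.5],
  [0, 0, 0.177, 0, 0, 0, 0.5],
  [0, 0, 0.177, 0, 0, 0, 0.5],
  [0, 0, 0.177, 0, 0, 0, 0.5],
])

```text
t: 7.32
tcp_pos: [451.5, -50.1, 37.8]
ee_rot: [-1.987, -2.431, 0.002]
contact_force: [-7.7, 0.2, 11.8]
grip_width: 55.0
grasp_force: 44.5
```

```bash
python3 - <<'E'
from fit import *
s=bot.read_state(); print(np.round(s['contact_force'],1),np.round(s['tcp_pos'],1),np.round(s['wrist_torque'],2))
S=avg('side',4)
for z in (46,48): print(z,fit([S],[450.8,-50,.206,z],28,42,[0,1,2]))
E
```

```text
[-7.7  0.2 11.8] [451.5 -50.1  37.8] [ 0.08  1.03 -0.07]
46 (array([ 4.51596980e+02, -5.64538914e+01,  3.03814702e-01,  4.60000000e+01]), np.float64(15.906733512878418))
48 (array([ 4.51958400e+02, -4.94599122e+01,  2.17893691e-01,  4.80000000e+01]), np.float64(15.882970809936523))
```

drive_tool([
  [0, 0, -0.002, 0, 0, 0, 0.7],
  [0, 0, -0.002, 0, 0, 0, 0.85],
  [0, 0, -0.002, 0, 0, 0, 1],
  [0, 0, -0.002, 0, 0, 0, 1],
  [0, 0, -0.002, 0, 0, 0, 1],
  [0, 0, -0.002, 0, 0, 0, 1],
])

```text
t: 8.02
tcp_pos: [452.4, -50.0, 37.0]
ee_rot: [1.988, 2.432, 0.0]
contact_force: [0.6, -1.0, -0.5]
grip_width: 85.7
grasp_force: 0.0
```

drive_tool([
  [0, 0, -0.05, 0, 0, 0, 1],
  [0, 0, -0.12, 0, 0, 0, 1],
  [0, 0, -0.22, 0, 0, 0, 1],
  [0, 0, -0.32, 0, 0, 0, 1],
  [0, 0, -0.42, 0, 0, 0, 1],
  [0, 0, -0.52, 0, 0, 0, 1],
  [0, 0, -0.55, 0, 0, 0, 1],
  [0, 0, -0.55, 0, 0, 0, 1],
])

```text
t: 8.68
tcp_pos: [454.7, -50.7, 205.3]
ee_rot: [1.984, 2.427, 0.004]
contact_force: [0.7, -0.8, -0.3]
grip_width: 85.4
grasp_force: 0.0
```

```bash
python3 - <<'E'
from plan import *
c=cmd(); c=apply(c,[0,0,.177,0]);c=apply(c,[0,0,-.002,0]);c=apply(c,[0,0,-.55,0]); print(np.round(c,3),now()[0])
json.dump(c,open('cmd.json','w'))
print(np.round(to(c,[455,330,200,-.479]),4),np.round(to(c,[450,250,200,-.3]),4))
E
```

```text
[ 4.50803e+02 -4.97960e+01  2.02082e+02  2.07000e-01] [np.float64(454.6545350532549), np.float64(-50.69301002800631), np.float64(205.25961315520448), np.float64(0.20009607133443708)]
[1.2361 0.274  0.0069 0.2184] [0.9785 0.2028 0.0069 0.1614]
```

drive_tool([
  [0.05, 0.01, 0, 0, 0, 0.01, 1],
  [0.16, 0.035, 0.005, 0, 0, 0.03, 1],
  [0.28, 0.06, 0.005, 0, 0, 0.05, 1],
  [0.4, 0.09, 0.005, 0, 0, 0.07, 1],
  [0.52, 0.11, 0.006, 0, 0, 0.09, 1],
  [0.64, 0.135, 0.007, 0, 0, 0.11, 1],
  [0.76, 0.16, 0.007, 0, 0, 0.13, 1],
  [0.88, 0.185, 0.007, 0, 0, 0.15, 1],
  [0.95, 0.2, 0.007, 0, 0, 0.161, 1],
  [0.979, 0.203, 0.007, 0, 0, 0.161, 1],
  [0.979, 0.203, 0.007, 0, 0, 0.161, 1],
  [0.979, 0.203, 0.007, 0, 0, 0.161, 1],
])

```text
t: 9.68
tcp_pos: [452.7, 249.1, 198.2]
ee_rot: [-2.532, -1.859, 0.006]
contact_force: [-0.4, -0.7, -0.6]
grip_width: 85.6
grasp_force: 0.0
```

```bash
python3 - <<'E'
from plan import *
c=cmd(); c=apply(c,[.979,.203,.007,.161]); print(np.round(c,3),np.round(now()[0],3))
json.dump(c,open('cmd.json','w'))
from fit import *
T=avg('top');S=avg('side');np.save('top2.npy',T,allow_pickle=True);np.save('side2.npy',S,allow_pickle=True)
def t(p,x,y,w,h,s): return cv2.resize(p['frame'][y:y+h,x:x+w,::-1],None,fx=s,fy=s,interpolation=cv2.INTER_CUBIC)
a=t(T,235,170,50,40,8); b=t(S,240,175,50,40,8)
d=t(T,110,165,50,35,8); e=t(S,190,277,50,35,8)
cv2.imwrite('pics/d3.png',np.vstack([np.hstack([a,b]),np.hstack([d,e])]))
E
```

```text
[ 4.50022e+02  2.50151e+02  1.99982e+02 -2.99000e-01] [ 4.52658e+02  2.49133e+02  1.98234e+02 -3.04000e-01]
```

View pics/d3.png

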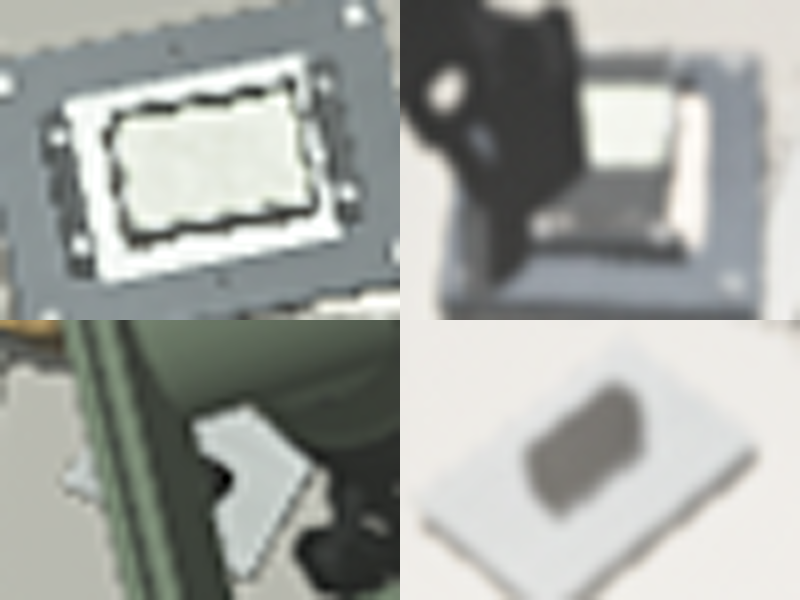

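```bash
python3 - <<'E'
from fit import *
T=np.load('top2.npy',allow_pickle=True).item()
P,_=fit([T],[450.8,-50,.206,16],40,52,[0,1,2])
print('pane',np.round(P,3))
for h,n in (((28,42),'outer'),((25,39),'inner')):
  for y0 in (-50,-54):
    D,s=fit([T],[450.8,y0,.206,46],*h,[0,1,2])
    d=D[:2]-P[:2]; a=P[2]; print(n,np.round(D,3),round(s,2),'stage frame',np.round([d@[np.cos(a),np.sin(a)],d@[-np.sin(a),np.cos(a)]],2))
# profile along stage y through the dish
c,s=np.cos(P[2]),np.sin(P[2])
g=T['frame'].astype(np.float32).mean(2)
t=np.arange(-64,65,2.)
for z in(16,46):
    pr=0
    for u in np.arange(-15,16,3):
        X=np.c_[P[0]+c*u-s*t,P[1]+s*u+c*t,0*t+z]; pr=pr+cv2.remap(g,*proj(T,X).astype(np.float32).T[:,:,None],cv2.INTER_LINEAR)[:,0]/11
    print(z,' '.join(f'{int(a)}:{int(b)}' for a,b in zip(t,pr)))
E
```

```text
pane [ 4.5122e+02 -5.0274e+01  2.0800e-01  1.6000e+01]
outer [ 4.43929e+02 -5.07690e+01  1.71000e-01  4.60000e+01] 21.22 stage frame [-7.24  1.02]
outer [ 4.45368e+02 -5.97400e+01  2.04000e-01  4.60000e+01] 21.28 stage frame [-7.68 -8.05]
inner [ 4.43097e+02 -4.97850e+01  1.85000e-01  4.60000e+01] 20.54 stage frame [-7.85  2.16]
inner [ 4.42973e+02 -4.98890e+01  1.90000e-01  4.60000e+01] 20.53 stage frame [-7.99  2.08]
16 -64:115 -62:108 -60:108 -58:105 -56:98 -54:111 -52:151 -50:182 -48:189 -46:173 -44:171 -42:204 -40:233 -38:238 -36:235 -34:234 -32:233 -30:233 -28:232 -26:232 -24:231 -22:231 -20:231 -18:231 -16:231 -14:230 -12:228 -10:228 -8:228 -6:229 -4:230 -2:230 0:230 2:230 4:230 6:231 8:232 10:231 12:231 14:230 16:229 18:229 20:230 22:231 24:232 26:233 28:233 30:232 32:222 34:194 36:156 38:139 40:175 42:220 44:245 46:250 48:246 50:233 52:190 54:133 56:105 58:101 60:99 62:96 64:104
46 -64:129 -62:119 -60:110 -58:109 -56:107 -54:99 -52:104 -50:140 -48:176 -46:188 -44:174 -42:169 -40:199 -38:231 -36:238 -34:236 -32:234 -30:234 -28:233 -26:233 -24:233 -22:232 -20:232 -18:232 -16:232 -14:231 -12:230 -10:229 -8:229 -6:229 -4:230 -2:230 0:230 2:230 4:230 6:231 8:232 10:232 12:231 14:230 16:229 18:229 20:230 22:231 24:231 26:232 28:233 30:233 32:228 34:208 36:173 38:136 40:153 42:206 44:239 46:250 48:247 50:239 52:205 54:147 56:108 58:102 60:101 62:96 64:101
```

```bash
python3 - <<'E'
from fit import *
T=np.load('top2.npy',allow_pickle=True).item(); P=[451.2,-50.3,.208]
c,s=np.cos(P[2]),np.sin(P[2])
g=T['frame'].astype(np.float32).mean(2)
u=np.arange(-50,51,2.)
for z,L in((16,range(-24,25,6)),(46,range(-24,25,6)),(16,[46,47]),(46,range(-24,-11,3)),(46,range(12,25,3))):
    pr=0
    for t in L:
        X=np.c_[P[0]+c*u-s*t,P[1]+s*u+c*t,0*u+z]; pr=pr+cv2.remap(g,*proj(T,X).astype(np.float32).T[:,:,None],cv2.INTER_LINEAR)[:,0]/len(L)
    print(z,' '.join(f'{int(a)}:{int(b)}' for a,b in zip(u,pr)))
E
```

```text
16 -50:139 -48:138 -46:135 -44:140 -42:172 -40:218 -38:241 -36:248 -34:249 -32:231 -30:193 -28:133 -26:92 -24:120 -22:174 -20:209 -18:228 -16:232 -14:232 -12:231 -10:231 -8:231 -6:231 -4:231 -2:231 0:230 2:230 4:230 6:230 8:229 10:228 12:228 14:229 16:230 18:233 20:236 22:234 24:208 26:160 28:112 30:124 32:178 34:223 36:244 38:235 40:202 42:162 44:138 46:134 48:137 50:138
46 -50:136 -48:137 -46:164 -44:214 -42:240 -40:248 -38:249 -36:232 -34:193 -32:134 -30:90 -28:122 -26:175 -24:210 -22:229 -20:232 -18:232 -16:231 -14:231 -12:231 -10:231 -8:231 -6:230 -4:230 -2:230 0:230 2:230 4:229 6:228 8:228 10:229 12:231 14:234 16:237 18:225 20:186 22:134 24:107 26:153 28:205 30:237 32:243 34:219 36:179 38:145 40:134 42:136 44:138 46:137 48:137 50:137
16 -50:145 -48:143 -46:140 -44:152 -42:171 -40:214 -38:243 -36:246 -34:248 -32:247 -30:247 -28:247 -26:248 -24:248 -22:247 -20:248 -18:250 -16:251 -14:251 -12:250 -10:249 -8:249 -6:248 -4:248 -2:249 0:250 2:251 4:251 6:250 8:249 10:248 12:247 14:246 16:246 18:248 20:249 22:250 24:249 26:247 28:246 30:244 32:245 34:247 36:251 38:234 40:211 42:170 44:144 46:142 48:143 50:144
46 -50:134 -48:135 -46:164 -44:212 -42:241 -40:250 -38:246 -36:218 -34:171 -32:105 -30:90 -28:145 -26:187 -24:214 -22:230 -20:232 -18:233 -16:231 -14:232 -12:232 -10:232 -8:231 -6:231 -4:230 -2:230 0:230 2:229 4:229 6:228 8:229 10:231 12:234 14:238 16:237 18:213 20:163 22:107 24:109 26:174 28:222 30:245 32:245 34:217 36:177 38:142 40:130 42:134 44:136 46:137 48:137 50:136
46 -50:138 -48:139 -46:168 -44:213 -42:239 -40:246 -38:250 -36:244 -34:217 -32:164 -30:103 -28:103 -26:157 -24:199 -22:224 -20:231 -18:232 -16:232 -14:231 -12:231 -10:231 -8:230 -6:230 -4:230 -2:231 0:231 2:231 4:230 6:229 8:228 10:228 12:228 14:230 16:235 18:232 20:197 22:147 24:101 26:123 28:185 30:226 32:240 34:217 36:179 38:146 40:135 42:138 44:140 46:141 48:141 50:141
```

```bash
python3 - <<'E'
from fit import *
T=np.load('top2.npy',allow_pickle=True).item();S=np.load('side2.npy',allow_pickle=True).item(); P=[451.2,-50.3,.208]
c,s=np.cos(P[2]),np.sin(P[2])
t=np.arange(-64,65,2.)
S0=np.load('side.npy',allow_pickle=True).item()
for nm,p,z,L in(('side pane before',S0,16,range(-20,21,5)),('side',S,16,[-34,-33,-32]),('side',S,46,range(-20,-7,3)),('side',S,46,[-26.5])):
    g=p['frame'].astype(np.float32).mean(2)
    pr=0
    for u in L:
        X=np.c_[P[0]+c*u-s*t,P[1]+s*u+c*t,0*t+z]; pr=pr+cv2.remap(g,*proj(p,X).astype(np.float32).T[:,:,None],cv2.INTER_LINEAR)[:,0]/len(L)
    print(nm,z,' '.join(f'{int(a)}:{int(b)}' for a,b in zip(t,pr)))
t=np.arange(-24,25,4)
E
```

```text
side pane before 16 -64:96 -62:95 -60:105 -58:124 -56:144 -54:168 -52:194 -50:219 -48:232 -46:238 -44:244 -42:246 -40:246 -38:246 -36:246 -34:245 -32:245 -30:245 -28:245 -26:245 -24:245 -22:245 -20:245 -18:245 -16:245 -14:245 -12:245 -10:245 -8:245 -6:245 -4:245 -2:245 0:245 2:245 4:245 6:245 8:245 10:245 12:245 14:245 16:245 18:245 20:245 22:245 24:245 26:246 28:246 30:246 32:245 34:243 36:240 38:231 40:216 42:199 44:177 46:154 48:132 50:117 52:102 54:94 56:93 58:93 60:101 62:112 64:124
side 16 -64:105 -62:115 -60:128 -58:141 -56:163 -54:187 -52:210 -50:222 -48:230 -46:238 -44:239 -42:238 -40:237 -38:235 -36:232 -34:229 -32:229 -30:229 -28:230 -26:232 -24:233 -22:236 -20:236 -18:237 -16:237 -14:237 -12:237 -10:236 -8:235 -6:235 -4:235 -2:234 0:234 2:233 4:234 6:235 8:236 10:238 12:240 14:240 16:241 18:241 20:242 22:243 24:243 26:245 28:246 30:246 32:245 34:244 36:238 38:232 40:224 42:208 44:191 46:174 48:157 50:140 52:125 54:113 56:101 58:102 60:103 62:108 64:119
side 46 -64:220 -62:220 -60:220 -58:221 -56:221 -54:219 -52:215 -50:212 -48:203 -46:190 -44:178 -42:165 -40:152 -38:139 -36:130 -34:124 -32:119 -30:117 -28:118 -26:119 -24:128 -22:143 -20:158 -18:177 -16:197 -14:218 -12:229 -10:235 -8:241 -6:242 -4:242 -2:243 0:243 2:242 4:242 6:242 8:242 10:242 12:242 14:241 16:241 18:241 20:241 22:241 24:242 26:242 28:241 30:239 32:237 34:224 36:209 38:193 40:173 42:153 44:137 46:129 48:121 50:118 52:118 54:117 56:117 58:117 60:117 62:118 64:119
side 46 -64:221 -62:221 -60:220 -58:220 -56:219 -54:215 -52:212 -50:208 -48:201 -46:193 -44:186 -42:178 -40:171 -38:163 -36:157 -34:151 -32:145 -30:141 -28:137 -26:133 -24:136 -22:140 -20:144 -18:159 -16:173 -14:188 -12:199 -10:211 -8:221 -6:224 -4:226 -2:228 0:227 2:227 4:227 6:226 8:226 10:222 12:218 14:213 16:208 18:202 20:196 22:192 24:189 26:185 28:180 30:176 32:170 34:161 36:152 38:143 40:136 42:127 44:126 46:127 48:128 50:133 52:139 54:143 56:146 58:148 60:151 62:152 64:153
```

```bash
python3 - <<'E'
from plan import *
c=cmd(); print(np.round(now()[0],2), np.round(c,2))
for t in ([450.8,-49.8,120,.207],[450.8,-49.8,37,.207]): print(np.round(to(c,t),4))
E
```

```text
[ 4.5375e+02  2.4976e+02  2.0011e+02 -3.1000e-01] [ 4.5002e+02  2.5015e+02  1.9998e+02 -3.0000e-01]
[-0.9548  0.2967  0.2666 -0.161 ]
[-0.9548  0.2967  0.5433 -0.161 ]
```

```bash
python3 - <<'E'
from plan import *
c=[236.968,-523.902,245.282,-1.1459]
c=apply(c,[.917,-.534,.001,0]); c[3]=-1.1459+12*np.radians(7.16)
L=[]
for r in ([-.001,-.002,.55,-.082],[-.001,.003,.198,-.002],[0,0,-.23,0],[.525,.497,0,.133],[0,0,.175,0],[0,0,-.55,0],[.979,.203,.007,.161]):
    c=apply(c,r); L.append(c); print(np.round(c,3))
json.dump(c,open('cmd.json','w')); print(now()[0])
g=L[4]
for t in ([*g[:2],120,g[3]],g): print(np.round(to(c,t),4))
E
```

```text
[ 421.109 -265.033   79.982    0.611]
[ 422.018 -264.762   20.582    0.618]
[ 422.018 -264.762   89.582    0.618]
[ 4.52374e+02 -5.00160e+01  8.95820e+01  2.00000e-01]
[ 4.52374e+02 -5.00160e+01  3.70820e+01  2.00000e-01]
[ 4.52374e+02 -5.00160e+01  2.02082e+02  2.00000e-01]
[ 4.53786e+02  2.49928e+02  1.99982e+02 -3.06000e-01]
[np.float64(453.7499196110794), np.float64(249.75504556179024), np.float64(200.11461137987337), np.float64(-0.3059838223921909)]
[-0.9548  0.2967  0.2666 -0.161 ]
[-0.9548  0.2967  0.543  -0.161 ]
```

drive_tool([
  [-0.05, 0.016, 0.01, 0, 0, -0.01, 1],
  [-0.15, 0.047, 0.03, 0, 0, -0.03, 1],
  [-0.27, 0.084, 0.06, 0, 0, -0.05, 1],
  [-0.39, 0.12, 0.1, 0, 0, -0.07, 1],
  [-0.51, 0.158, 0.14, 0, 0, -0.09, 1],
  [-0.63, 0.196, 0.18, 0, 0, -0.11, 1],
  [-0.75, 0.233, 0.22, 0, 0, -0.13, 1],
  [-0.85, 0.264, 0.25, 0, 0, -0.15, 1],
  [-0.92, 0.286, 0.267, 0, 0, -0.161, 1],
  [-0.955, 0.297, 0.267, 0, 0, -0.161, 1],
  [-0.955, 0.297, 0.267, 0, 0, -0.161, 1],
  [-0.955, 0.297, 0.267, 0, 0, -0.161, 1],
])

```text
t: 11.28
tcp_pos: [452.8, -49.9, 120.3]
ee_rot: [1.991, 2.43, 0.001]
contact_force: [0.6, -0.9, -0.0]
grip_width: 85.7
grasp_force: 0.0
```

drive_tool([
  [0, 0, 0.04, 0, 0, 0, 1],
  [0, 0, 0.1, 0, 0, 0, 1],
  [0, 0, 0.16, 0, 0, 0, 1],
  [0, 0, 0.21, 0, 0, 0, 1],
  [0, 0, 0.25, 0, 0, 0, 1],
  [0, 0, 0.27, 0, 0, 0, 1],
  [0, 0, 0.276, 0, 0, 0, 1],
  [0, 0, 0.276, 0, 0, 0, 1],
])

```text
t: 11.95
tcp_pos: [452.6, -49.1, 37.2]
ee_rot: [-1.987, -2.433, -0.0]
contact_force: [-0.5, -0.5, -0.1]
grip_width: 85.4
grasp_force: 0.0
```

drive_tool([
  [0, 0, 0, 0, 0, 0, 0.8],
  [0, 0, 0, 0, 0, 0, 0.7],
  [0, 0, 0, 0, 0, 0, 0.6],
  [0, 0, 0, 0, 0, 0, 0.5],
  [0, 0, 0, 0, 0, 0, 0.5],
  [0, 0, 0, 0, 0, 0, 0.5],
  [0, 0, -0.005, 0, 0, 0, 0.5],
  [0, 0, -0.01, 0, 0, 0, 0.5],
  [0.005, -0.001, -0.015, 0, 0, 0, 0.5],
  [0.01, -0.003, -0.015, 0, 0, 0, 0.5],
  [0.01, -0.003, -0.015, 0, 0, 0, 0.5],
], grip_force=30)

```text
t: 12.87
tcp_pos: [450.4, -47.0, 41.4]
ee_rot: [-1.988, -2.432, 0.0]
contact_force: [-0.2, 0.4, -2.0]
grip_width: 55.3
grasp_force: 32.1
```

drive_tool([
  [0, 0, 0.005, 0, 0, 0, 0.5],
  [0, 0, 0.009, 0, 0, 0, 0.5],
  [0, 0, 0.013, 0, 0, 0, 0.5],
  [0, 0, 0.016, 0, 0, 0, 0.5],
  [0, 0, 0.016, 0, 0, 0, 0.5],
  [0, 0, 0.015, 0, 0, 0, 0.7],
  [0, 0, 0.015, 0, 0, 0, 0.85],
  [0, 0, 0.015, 0, 0, 0, 1],
  [0, 0, 0.015, 0, 0, 0, 1],
  [0, 0, 0.015, 0, 0, 0, 1],
  [0, 0, 0.015, 0, 0, 0, 1],
])

```text
t: 13.78
tcp_pos: [450.8, -47.3, 36.9]
ee_rot: [-1.988, -2.432, 0.0]
contact_force: [0.7, 0.8, -0.4]
grip_width: 85.2
grasp_force: 0.0
```

drive_tool([
  [0, 0, -0.05, 0, 0, 0, 1],
  [0, 0, -0.12, 0, 0, 0, 1],
  [0, 0, -0.22, 0, 0, 0, 1],
  [0, 0, -0.32, 0, 0, 0, 1],
  [0, 0, -0.42, 0, 0, 0, 1],
  [0, 0, -0.52, 0, 0, 0, 1],
  [0, 0, -0.55, 0, 0, 0, 1],
  [0, 0, -0.55, 0, 0, 0, 1],
])

```text
t: 14.45
tcp_pos: [453.2, -48.0, 205.3]
ee_rot: [1.984, 2.427, 0.004]
contact_force: [0.8, -0.1, -0.3]
grip_width: 85.2
grasp_force: 0.0
```

```bash
python3 - <<'E'
from plan import *
c=cmd()
for r in ([-.955,.297,.267,-.161],[0,0,.276,0],[.01,-.003,-.015,0],[0,0,.015,0],[0,0,-.55,0]):
    c=apply(c,r); print(np.round(c,3))
json.dump(c,open('cmd.json','w')); print(np.round(now()[0],3))
print(np.round(to(c,[440,200,200,-.48]),4)); 
E
```

```text
[ 4.52426e+02 -5.01040e+01  1.19882e+02  2.00000e-01]
[ 4.52426e+02 -5.01040e+01  3.70820e+01  2.00000e-01]
[ 4.50948e+02 -4.73420e+01  4.15820e+01  2.00000e-01]
[ 4.50948e+02 -4.73420e+01  3.70820e+01  2.00000e-01]
[ 4.50948e+02 -4.73420e+01  2.02082e+02  2.00000e-01]
[ 4.53213e+02 -4.80200e+01  2.05253e+02  2.00000e-01]
[0.8153 0.1278 0.0069 0.2164]
```

```bash
python3 - <<'E'
from fit import *
T=np.load('top.npy',allow_pickle=True).item();S=np.load('side.npy',allow_pickle=True).item(); P=[471,391,-.479]
c,s=np.cos(P[2]),np.sin(P[2])
def prof(p,z,ax,rng,L):
    g=p['frame'].astype(np.float32).mean(2); t=np.array(rng,float); pr=0
    for u in L:
        a,b=(t,u) if ax=='x' else (u,t)
        X=np.c_[P[0]+c*a-s*b,P[1]+s*a+c*b,0*t+z]; pr=pr+cv2.remap(g,*proj(p,X).astype(np.float32).T[:,:,None],cv2.INTER_LINEAR)[:,0]/len(L)
    return ' '.join(f'{int(a)}:{int(b)}' for a,b in zip(t,pr))
for n,p in(('top',T),('side',S)):
    print(n,'plate x',prof(p,10,'x',range(-46,47,2),[-38,-34,-30,30,34,38]))
    print(n,'plate y',prof(p,10,'y',range(-62,63,2),[-26,-23,-20,20,23,26]))
    print(n,'handle x',prof(p,32,'x',range(-24,25,2),[-10,-5,0,5,10]))
    print(n,'handle y',prof(p,32,'y',range(-40,41,2),[-3,0,3]))
E
```

```text
top plate x -46:187 -44:187 -42:187 -40:188 -38:188 -36:188 -34:190 -32:186 -30:166 -28:161 -26:178 -24:194 -22:200 -20:199 -18:198 -16:198 -14:198 -12:200 -10:200 -8:200 -6:199 -4:198 -2:198 0:198 2:199 4:199 6:199 8:199 10:200 12:201 14:201 16:201 18:200 20:199 22:199 24:200 26:202 28:203 30:204 32:204 34:197 36:188 38:185 40:185 42:187 44:188 46:188
top plate y -62:188 -60:188 -58:188 -56:190 -54:190 -52:180 -50:158 -48:143 -46:154 -44:187 -42:204 -40:203 -38:200 -36:200 -34:201 -32:201 -30:200 -28:199 -26:200 -24:201 -22:199 -20:198 -18:199 -16:198 -14:198 -12:198 -10:199 -8:198 -6:198 -4:198 -2:199 0:198 2:196 4:196 6:197 8:197 10:196 12:196 14:196 16:196 18:195 20:195 22:195 24:194 26:194 28:192 30:192 32:191 34:191 36:192 38:192 40:194 42:196 44:195 46:188 48:183 50:185 52:189 54:190 56:190 58:185 60:178 62:164
top handle x -24:197 -22:199 -20:197 -18:197 -16:197 -14:199 -12:203 -10:202 -8:183 -6:143 -4:95 -2:63 0:56 2:58 4:59 6:57 8:69 10:113 12:167 14:197 16:204 18:202 20:199 22:199 24:200
top handle y -40:201 -38:201 -36:201 -34:202 -32:204 -30:201 -28:181 -26:132 -24:76 -2
[... 839 characters left out ...]
3 8:197 10:204 12:212 14:216 16:218 18:218 20:218 22:218 24:218 26:218 28:218 30:218 32:218 34:218 36:218 38:219 40:218 42:213 44:201 46:191 48:197 50:215 52:229 54:233 56:234 58:234 60:232 62:225
side handle x -24:215 -22:203 -20:182 -18:160 -16:142 -14:129 -12:121 -10:117 -8:116 -6:116 -4:117 -2:118 0:118 2:119 4:122 6:136 8:162 10:190 12:210 14:220 16:224 18:226 20:229 22:231 24:232
side handle y -40:233 -38:232 -36:230 -34:227 -32:225 -30:223 -28:221 -26:221 -24:219 -22:207 -20:185 -18:155 -16:130 -14:118 -12:117 -10:117 -8:118 -6:117 -4:118 -2:118 0:118 2:118 4:119 6:119 8:120 10:120 12:121 14:120 16:119 18:120 20:123 22:136 24:158 26:183 28:204 30:216 32:219 34:219 36:219 38:218 40:218
```

drive_tool([
  [0.05, 0.008, 0, 0, 0, 0.015, 1],
  [0.15, 0.024, 0, 0, 0, 0.04, 1],
  [0.27, 0.042, 0.003, 0, 0, 0.07, 1],
  [0.39, 0.061, 0.005, 0, 0, 0.1, 1],
  [0.51, 0.08, 0.006, 0, 0, 0.135, 1],
  [0.62, 0.097, 0.007, 0, 0, 0.165, 0.8],
  [0.72, 0.113, 0.007, 0, 0, 0.19, 0.6],
  [0.79, 0.124, 0.007, 0, 0, 0.21, 0.35],
  [0.815, 0.128, 0.007, 0, 0, 0.216, 0.35],
  [0.815, 0.128, 0.007, 0, 0, 0.216, 0.35],
])

```text
t: 15.28
tcp_pos: [438.1, 201.4, 197.3]
ee_rot: [-2.681, -1.635, 0.007]
contact_force: [0.1, -0.1, 0.1]
grip_width: 29.7
grasp_force: 0.0
```

```bash
python3 - <<'E'
from plan import *
c=cmd(); c=apply(c,[.815,.128,.007,.216])
json.dump(c,open('cmd.json','w')); print(np.round(c,3),np.round(now()[0],3))
for t in ([473.7,389.6,80,-.479],[473.7,389.6,40,-.479]):print(np.round(to(c,t),4))
from fit import *
T=avg('top'); np.save('top3.npy',T,allow_pickle=True); P=[451.2,-50.3,.208]
c,s=np.cos(P[2]),np.sin(P[2])
def prof(p,z,ax,rng,L):
    g=p['frame'].astype(np.float32).mean(2); t=np.array(rng,float); pr=0
    for u in L:
        a,b=(t,u) if ax=='x' else (u,t)
        X=np.c_[P[0]+c*a-s*b,P[1]+s*a+c*b,0*t+z]; pr=pr+cv2.remap(g,*proj(p,X).astype(np.float32).T[:,:,None],cv2.INTER_LINEAR)[:,0]/len(L)
    return ' '.join(f'{int(a)}:{int(b)}' for a,b in zip(t,pr))
print(prof(T,46,'x',range(-46,47,2),range(-20,21,5)))
print(prof(T,46,'y',range(-60,61,2),range(-15,16,3)))
E
```

```text
[440.07  199.916 199.982  -0.479] [438.101 201.383 197.347  -0.475]
[ 6.128e-01 -1.918e-01  3.999e-01  1.000e-04]
[ 6.128e-01 -1.918e-01  5.333e-01  1.000e-04]
-46:165 -44:212 -42:240 -40:249 -38:249 -36:227 -34:185 -32:122 -30:90 -28:130 -26:182 -24:212 -22:228 -20:231 -18:232 -16:231 -14:230 -12:231 -10:231 -8:231 -6:230 -4:230 -2:230 0:229 2:229 4:228 6:227 8:227 10:229 12:231 14:234 16:237 18:220 20:177 22:123 24:108 26:156 28:205 30:235 32:242 34:216 36:177 38:144 40:133 42:136 44:137 46:136
-60:109 -58:108 -56:106 -54:97 -52:103 -50:151 -48:202 -46:230 -44:217 -42:178 -40:152 -38:162 -36:205 -34:234 -32:238 -30:235 -28:234 -26:233 -24:233 -22:232 -20:232 -18:231 -16:232 -14:232 -12:231 -10:231 -8:229 -6:228 -4:228 -2:229 0:230 2:230 4:230 6:230 8:231 10:231 12:232 14:232 16:230 18:229 20:228 22:228 24:230 26:231 28:232 30:233 32:233 34:231 36:222 38:195 40:165 42:158 44:189 46:231 48:249 50:241 52:206 54:147 56:107 58:101 60:100
```

drive_tool([
  [0.05, -0.016, 0.02, 0, 0, 0, 0.35],
  [0.14, -0.044, 0.07, 0, 0, 0, 0.35],
  [0.25, -0.078, 0.14, 0, 0, 0, 0.35],
  [0.36, -0.113, 0.21, 0, 0, 0, 0.35],
  [0.47, -0.147, 0.28, 0, 0, 0, 0.35],
  [0.56, -0.175, 0.35, 0, 0, 0, 0.35],
  [0.6, -0.188, 0.39, 0, 0, 0, 0.35],
  [0.613, -0.192, 0.4, 0, 0, 0, 0.35],
  [0.613, -0.192, 0.4, 0, 0, 0, 0.35],
  [0.613, -0.192, 0.4, 0, 0, 0, 0.35],
])

```text
t: 16.42
tcp_pos: [473.9, 388.7, 80.4]
ee_rot: [2.685, 1.631, -0.0]
contact_force: [0.6, -0.3, -0.2]
grip_width: 29.8
grasp_force: 0.0
```

```bash
python3 - <<'E'
from plan import *
c=cmd(); c=apply(c,[.613,-.192,.4,0])
json.dump(c,open('cmd.json','w')); print(np.round(c,3),np.round(now()[0],3))
print(np.round(to(c,[473.7,389.6,30,-.479]),4))
from fit import *
S=avg('side',3)
cv2.imwrite('pics/c1.png',cv2.resize(S['frame'][230:330,160:260,::-1],(600,600),interpolation=cv2.INTER_CUBIC))
E
```

```text
[473.68  389.672  79.982  -0.479] [473.928 388.743  80.363  -0.479]
[-2.000e-04  2.000e-04  1.666e-01  1.000e-04]
```

View pics/c1.png

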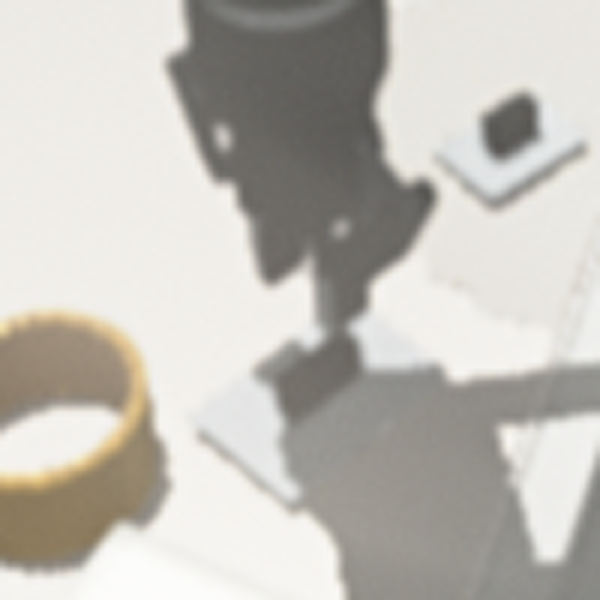

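The fingertips at about (280,280) and (345,330) straddle the handle at (305,365). Descending.

drive_tool([
  [0, 0, 0.03, 0, 0, 0, 0.35],
  [0, 0, 0.07, 0, 0, 0, 0.35],
  [0, 0, 0.11, 0, 0, 0, 0.35],
  [0, 0, 0.14, 0, 0, 0, 0.35],
  [0, 0, 0.155, 0, 0, 0, 0.35],
  [0, 0, 0.16, 0, 0, 0, 0.35],
  [0, 0, 0.163, 0, 0, 0, 0.35],
  [0, 0, 0.167, 0, 0, 0, 0.35],
  [0, 0, 0.167, 0, 0, 0, 0.35],
  [0, 0, 0.167, 0, 0, 0, 0.35],
])

```text
t: 17.4
tcp_pos: [473.9, 390.0, 30.4]
ee_rot: [-2.685, -1.632, -0.002]
contact_force: [0.7, -0.6, 0.5]
grip_width: 29.9
grasp_force: 0.0
```

drive_tool([
  [0, 0, 0, 0, 0, 0, 0.3],
  [0, 0, 0, 0, 0, 0, 0.25],
  [0, 0, 0, 0, 0, 0, 0.2],
  [0, 0, 0, 0, 0, 0, 0.1],
  [0, 0, 0, 0, 0, 0, 0.1],
  [0, 0, 0, 0, 0, 0, 0.1],
  [0, 0, 0, 0, 0, 0, 0.1],
], grip_force=30)

```text
t: 17.98
tcp_pos: [473.8, 389.9, 30.3]
ee_rot: [-2.685, -1.632, -0.001]
contact_force: [-0.4, -0.1, 2.5]
grip_width: 13.3
grasp_force: 31.8
```

drive_tool([
  [0, 0, 0, 0, 0, 0, 0.1],
  [0, 0, -0.02, 0, 0, 0, 0.1],
  [0, 0, -0.06, 0, 0, 0, 0.1],
  [0, 0, -0.12, 0, 0, 0, 0.1],
  [0, 0, -0.19, 0, 0, 0, 0.1],
  [0, 0, -0.25, 0, 0, 0, 0.1],
  [0, 0, -0.29, 0, 0, 0, 0.1],
  [0, 0, -0.3, 0, 0, 0, 0.1],
  [0, 0, -0.3, 0, 0, 0, 0.1],
], grip_force=50)

```text
t: 18.73
tcp_pos: [474.2, 390.1, 121.4]
ee_rot: [-2.685, -1.632, -0.004]
contact_force: [0.0, -0.2, -1.0]
grip_width: 12.5
grasp_force: 50.6
```

```bash
python3 - <<'E'
from plan import *
c=cmd(); c=apply(c,[0,0,.167,0]); c=apply(c,[0,0,-.3,0])
json.dump(c,open('cmd.json','w')); print(np.round(c,3),np.round(now()[0],3))
m=apply(c,to(c,[435,170,120,-.14])); 
print(np.round(to(c,m),4)); print(np.round(to(m,[451.5,-50.2,120,.204]),4))
E
```

```text
[473.68  389.672 119.882  -0.479] [474.168 390.116 121.424  -0.478]
[-7.093e-01  2.229e-01 -4.000e-04 -1.079e-01]
[-0.7191  0.1569 -0.     -0.1095]
```

drive_tool([
  [-0.03, 0.009, 0, 0, 0, -0.005, 0.1],
  [-0.09, 0.028, 0, 0, 0, -0.014, 0.1],
  [-0.16, 0.05, 0, 0, 0, -0.025, 0.1],
  [-0.23, 0.072, 0, 0, 0, -0.035, 0.1],
  [-0.3, 0.094, 0, 0, 0, -0.046, 0.1],
  [-0.37, 0.116, 0, 0, 0, -0.057, 0.1],
  [-0.44, 0.138, 0, 0, 0, -0.068, 0.1],
  [-0.51, 0.16, 0, 0, 0, -0.079, 0.1],
  [-0.58, 0.182, 0, 0, 0, -0.09, 0.1],
  [-0.65, 0.204, 0, 0, 0, -0.1, 0.1],
  [-0.69, 0.217, 0, 0, 0, -0.106, 0.1],
  [-0.709, 0.223, 0, 0, 0, -0.108, 0.1],
])

```text
t: 19.73
tcp_pos: [433.1, 168.3, 118.3]
ee_rot: [-2.371, -2.059, 0.005]
contact_force: [-0.3, 0.4, -0.1]
grip_width: 13.1
grasp_force: 50.6
```

drive_tool([
  [-0.03, 0.006, 0, 0, 0, -0.005, 0.1],
  [-0.09, 0.02, 0, 0, 0, -0.014, 0.1],
  [-0.16, 0.035, 0, 0, 0, -0.025, 0.1],
  [-0.23, 0.05, 0, 0, 0, -0.035, 0.1],
  [-0.3, 0.065, 0, 0, 0, -0.046, 0.1],
  [-0.37, 0.081, 0, 0, 0, -0.057, 0.1],
  [-0.45, 0.098, 0, 0, 0, -0.069, 0.1],
  [-0.53, 0.116, 0, 0, 0, -0.081, 0.1],
  [-0.61, 0.133, 0, 0, 0, -0.093, 0.1],
  [-0.68, 0.148, 0, 0, 0, -0.104, 0.1],
  [-0.719, 0.157, 0, 0, 0, -0.11, 0.1],
  [-0.719, 0.157, 0, 0, 0, -0.11, 0.1],
])

```text
t: 20.73
tcp_pos: [451.9, -51.9, 119.4]
ee_rot: [-1.984, -2.436, 0.001]
contact_force: [-0.0, -0.4, -1.2]
grip_width: 12.8
grasp_force: 50.6
```

```bash
python3 - <<'E'
from plan import *
c=cmd(); c=apply(c,[-.709,.223,0,-.108]); c=apply(c,[-.719,.157,0,-.11])
json.dump(c,open('cmd.json','w'));
from fit import *
S=avg('side',4); print(np.round(c,3),np.round(now()[0],3))
np.save('side3.npy',S,allow_pickle=True)
im=cv2.resize(S['frame'][150:235,215:315,::-1],None,fx=7,fy=7,interpolation=cv2.INTER_CUBIC)
def draw(v,hx,hy,col):
    for u in proj(S,poly(v,hx/.92,hy/.92)): cv2.circle(im,tuple(int(q) for q in ((u-(215,150)+.5)*7-.5)),1,col,-1)
draw([451.5,-50.2,.204,100],32,46,(0,0,255)); draw([451.2,-50.3,.204,46],28,42,(0,200,0)); draw([451.2,-50.3,.204,16],40,52,(255,0,0))
cv2.imwrite('pics/c2.png',im)
E
```

```text
[ 4.51695e+02 -5.00850e+01  1.19882e+02  2.06000e-01] [ 4.51133e+02 -4.90740e+01  1.19305e+02  2.07000e-01]
```

View pics/c2.png

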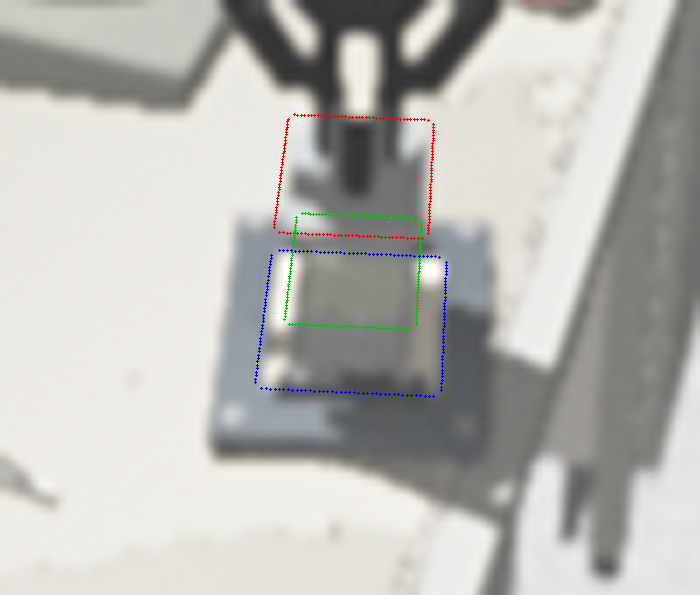

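The held cover (near edge at row 237) matches the predicted red outline, and dish and pane match green and blue. Lowering.

drive_tool([
  [0, 0, 0.02, 0, 0, 0, 0.1],
  [0, 0, 0.06, 0, 0, 0, 0.1],
  [0, 0, 0.1, 0, 0, 0, 0.1],
  [0, 0, 0.125, 0, 0, 0, 0.1],
  [0, 0, 0.137, 0, 0, 0, 0.1],
  [0, 0, 0.142, 0, 0, 0, 0.1],
  [0, 0, 0.147, 0, 0, 0, 0.1],
  [0, 0, 0.151, 0, 0, 0, 0.1],
  [0, 0, 0.155, 0, 0, 0, 0.1],
  [0, 0, 0.155, 0, 0, 0, 0.1],
  [0, 0, 0.155, 0, 0, 0, 0.1],
])

```text
t: 21.85
tcp_pos: [451.9, -50.2, 73.6]
ee_rot: [1.981, 2.438, 0.0]
contact_force: [0.1, 0.2, -0.4]
grip_width: 12.5
grasp_force: 50.6
```

drive_tool([
  [0, 0, 0.003, 0, 0, 0, 0.1],
  [0, 0, 0.006, 0, 0, 0, 0.1],
  [0, 0, 0.009, 0, 0, 0, 0.1],
  [0, 0, 0.011, 0, 0, 0, 0.1],
  [0, 0, 0.011, 0, 0, 0, 0.1],
  [0, 0, 0.011, 0, 0, 0, 0.1],
])

```text
t: 22.35
tcp_pos: [451.7, -50.1, 70.3]
ee_rot: [-1.981, -2.438, 0.0]
contact_force: [-1.7, 0.9, 2.8]
grip_width: 12.6
grasp_force: 51.1
```

Touching lightly. One small step more, then release.

drive_tool([
  [0, 0, 0.001, 0, 0, 0, 0.1],
  [0, 0, 0.002, 0, 0, 0, 0.1],
  [0, 0, 0.002, 0, 0, 0, 0.1],
])

```text
t: 22.6
tcp_pos: [451.7, -50.1, 70.3]
ee_rot: [-1.981, -2.438, 0.0]
contact_force: [-4.1, 1.1, 8.9]
grip_width: 12.6
grasp_force: 51.8
```

drive_tool([
  [0, 0, 0, 0, 0, 0, 0.2],
  [0, 0, 0, 0, 0, 0, 0.3],
  [0, 0, 0, 0, 0, 0, 0.4],
  [0, 0, 0, 0, 0, 0, 0.4],
  [0, 0, 0, 0, 0, 0, 0.4],
  [0, 0, -0.02, 0, 0, 0, 0.4],
  [0, 0, -0.06, 0, 0, 0, 0.4],
  [0, 0, -0.14, 0, 0, 0, 0.4],
  [0, 0, -0.24, 0, 0, 0, 0.4],
  [0, 0, -0.34, 0, 0, 0, 0.4],
  [0, 0, -0.4, 0, 0, 0, 0.4],
  [0, 0, -0.4, 0, 0, 0, 0.4],
])

```text
t: 23.6
tcp_pos: [455.1, -51.1, 194.9]
ee_rot: [1.974, 2.431, 0.006]
contact_force: [0.9, -0.4, -0.1]
grip_width: 34.2
grasp_force: 0.0
```

drive_tool([
  [-0.1, 0, 0, 0, 0, 0, 0.4],
  [-0.22, 0, 0, 0, 0, 0, 0.4],
  [-0.34, 0, 0, 0, 0, 0, 0.4],
  [-0.46, 0, 0, 0, 0, 0, 0.4],
  [-0.58, 0, 0, 0, 0, 0, 0.4],
  [-0.7, 0, 0, 0, 0, 0, 0.4],
  [-0.8, 0, 0, 0, 0, 0, 0.4],
  [-0.85, 0, 0, 0, 0, 0, 0.4],
  [-0.85, 0, 0, 0, 0, 0, 0.4],
  [-0.85, 0, 0, 0, 0, 0, 0.4],
])

```text
t: 24.43
tcp_pos: [503.2, -299.8, 188.2]
ee_rot: [-1.981, -2.435, -0.001]
contact_force: [-0.0, 0.7, 0.4]
grip_width: 34.2
grasp_force: 0.0
```

```bash
python3 - <<'E'
from fit import *
T=avg('top',4);S=avg('side',4)
def t(p,x,y,v):
    im=cv2.resize(p['frame'][y:y+50,x:x+50,::-1],None,fx=8,fy=8,interpolation=cv2.INTER_CUBIC); im2=im.copy()
    for a,hx,hy,col in((52,32,46,(0,0,255)),(16,40,52,(255,0,0))):
        for u in proj(p,poly([451.2,-50.3,.206,a],hx/.92,hy/.92)): cv2.circle(im2,tuple(int(q) for q in ((u-(x,y)+.5)*8-.5)),1,col,-1)
    return np.vstack([im[30:330],im2[30:330]])
cv2.imwrite('pics/f1.png',np.hstack([t(T,235,165,0),t(S,240,170,0)]))
E
```

```text
(no output)
```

View pics/f1.png

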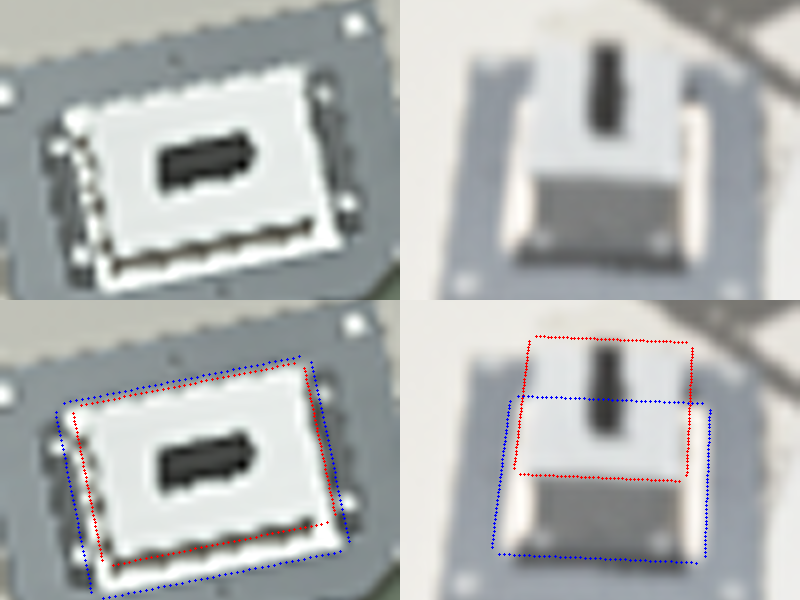

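The final picture shows the cover seated level on the dish, with its top-view outline matching the predicted red one. The dish is midway between the stops and the arm is clear.

```bash
python3 -c "
from plant import bot
print(bot.job_done())"
```

```text
the job is handed in; nothing more can be done
None
```

The job is handed in: from the last pictures and the contact force, the dish stands centred between the stops with the fitting cover seated level on it, both released; no verdict came back.

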